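Unstack the polishing kit and set each piece in its own holder

ROBOT

A 6-joint arm with a two-finger parallel gripper is mounted at the origin on a cart in front of the work surface, level with it; the furniture and walls round the work are solid. World frame = base frame: x ahead of the robot, y to its left, z up, the work surface at z = 0. Lengths are in m, angles in rad, forces in N, time in s.
With the tool pointing down it reaches from about 0.425 to 0.95 m from the base axis. Payload 3.5 kg.
Tool frame: the origin (TCP) lies at the very end of the fingers, on their centre line; the grasp point (between the pads) lies 19 mm behind it (manip.grasp_offset is the distance from the TCP to the grasp point, in m); z points along the fingers, y is the line along which they close (so a half turn about z gives the same grasp; the last joint's range is limited). The gripper opens to 85 mm and grips with 20 to 120 N. Pads are 22 mm wide; open, the fingers measure 114 mm over their backs; the gripper's body (76 mm by 85 mm) begins 54 mm behind the grasp point. The pads swing forward as they close: fully open they stand 13 mm farther back than shut.
Start: joints at [1.003, 0.286, 1.577, -0, 1.279, -0.15], TCP at [0.274, 0.617, 0.231] pointing down, gripper open.
Joint ranges: [-2.77, 2.77], [-0.9, 2.22], [0.21, 2.48], [-1.53, 4.67], [0.24, 2.81], [-2.84, 2.84]. Speed limits (rad/s): [2.79, 2.79, 3.14, 3.14, 3.14, 3.14].

INTERFACE

Orientations are given as a unit quaternion [x, y, z, w].
In Python, from bench import manip gives the robot as it stands.
- The arm moves only by the shell command python3 -m jog 'ROWS' [FORCE]. ROWS is JSON, a list of rows, each an object with "slide": the shift along the tool's x, y, z in mm, a list of three; "twist": the turn, a rotation vector about the tool's x, y, z in degrees, a list of three; "claw": the closure, from 0 (fully open) to 1 (shut). In form: [{"slide": [tx, ty, tz], "twist": [rx, ry, rz], "claw": claw}, ...]. A call has 1 to 10 rows; each row shifts and turns the commanded pose from where the row before left it, along the tool's axes as they then stand; what a row does not reach is not made up. A row lasts 1/10 s, in which the tool goes at most 50 mm and 8.59 degrees, less where a joint would pass 70% of its speed; a pose out of reach is approached as far as the arm can. A call is refused whole if a number of a shift passes 50 or a number of a turn 8.59, either way. A call with a gripper value outside its range is refused whole. The fingers move at their own pace and stop on an object; FORCE is the grip in N (left out, the last holds). Time passes only in rows, so rows that do not move let the fingers close. It gives the time, the measured TCP pose, the force, the opening and the grip force at its end, in the units of the state.
- manip.get_obs(): the state, without advancing time (a new reading comes with each control period).
- manip.capture(name): name is "scene" or "top"; returns a dict with "img" (480x640x3 uint8, blue, green, red), "camera_matrix" (3x3 intrinsics, pixels), "rvec" (rotation vector, rad) and "tvec" (3), from world to camera coordinates, as OpenCV has them. Camera axes: x right, y down, z forward; pixel columns grow to the right and rows downward; lengths in m; the calibration is good to about 2 mm. A picture is of the moment at which its call begins. There is no depth.
- manip.finish_job(): hands the job in; it is judged then, once.
The state is a dict: "t": time; "joints": joint angles; "qvel": joint speeds; "joint_efforts": joint torques, N m; "ee_pos": TCP position; "eef_rot": TCP orientation; "wrist_force": force on the tool from outside, world axes, zero at the start; "wrist_torque": the same for the moment, N m; "width": opening from 0.0 (shut) to 1.0 (fully open); "grasp_force": force on a finger pad.
Only numpy, scipy, OpenCV 4.12 (cv2) and the standard library are available. Lean on these libraries where they do the work, as an engineer would, in place of code of your own. Each camera call takes 0.05 s, during which the arm holds its last target. There are 200 camera calls.

TASK

Lay out the polishing kit: take the stack apart from the top, one piece at a time, setting each piece straight down in its own holder - the felt cone in the small dark round cup, the felt wheel flat in the brown wooden round stand, the pumice pot in the blue round saucer. The glass dappen dish is standing in the wheel's stand, so move it to the green square tray before the wheel needs the room. Keep the pot and the dish upright throughout, leave the pink-and-white denture set-up where it is, and finish with all four pieces standing inside the lips of their holders.

Things in the scene. Friction and masses are not known exactly. Their poses are not given: they have to be found in the camera images.
- felt_cone: cream felt polishing cone, pointed end up, 42 mm across at the foot, 51 mm high; on top of the stack at the start, about centred on the felt wheel. Origin: centre of its underside, z up its axis. Its sides are nearly upright over the lowest 20 mm or so: grip it low.
- felt_wheel: cream felt polishing wheel lying flat, a disc 67 mm in diameter, 22 mm thick; middle of the stack, set about 12 mm off the pot's centre, in any direction. Origin: centre of its underside, z up its axis.
- pumice_pot: closed round pot with a grey-white lid and a blue and white band, 69 mm in diameter, 41 mm high, lid fixed; bottom of the stack, standing on the worktop. Origin: centre of its underside, z up.
- dappen_dish: small white-clear glass dappen dish, pink inside (set, does not spill), waisted, 39 mm in diameter at foot and rim, 26 mm high; stands in the wheel's stand at the start. Origin: centre of its underside, z up.
- cone_cup: small dark steel round cup with a black floor, for the felt cone: 70 mm outside, 60 mm clear inside the lip. Like all four holders it is fixed to the worktop, its floor 4 mm above the worktop and its lip 8 mm above the worktop (lip stands 4 mm over the floor, 4 mm thick, so a piece gripped with the fingertips 6 mm or more above its underside goes in without the fingers meeting the lip). Origin: centre of its underside.
- wheel_stand: brown wooden round stand with a cork floor, for the felt wheel: 95 mm outside, 85 mm clear inside the lip; fixed; floor 4 mm and lip 8 mm above the worktop. Origin: centre of its underside.
- pot_saucer: blue plastic round saucer, for the pumice pot: 97 mm outside, 87 mm clear inside the lip; fixed; floor 4 mm and lip 8 mm above the worktop. Origin: centre of its underside.
- dish_tray: green plastic square tray, for the dappen dish: 66 mm square outside, 58 mm square inside the lip; fixed; floor 4 mm and lip 8 mm above the worktop. Origin: centre of its underside, x and y along its sides.
- denture_setup: bystander: white plaster casts with pink wax and denture teeth, lying loose near the front middle of the worktop, 92 x 74 x 62 mm; must not be pushed. Origin: centre of its underside. A gas burner (fixed, 98 mm wide, 90 mm high) stands just behind it.
Mind the look-alikes: they are no part of the job. Leave any purple or red look-alike of the felt_wheel alone.

How it is judged:
By the outcome, as a careful person would: the job done as asked, in the order asked, and still so for the second after the job is handed in, with the robot touching nothing.
It also fails if it takes over 115 s, if anything falls off the work surface, if the arm or the gripper's body presses on something with over 40 N, if the wrist force passes 120 N, or if a joint passes its speed limit or range.

## Working session

There is one attempt and no reset: what is moved stays moved. The work goes in short steps, Python scripts to look and compute and a shell command to move; the robot and the scene stay as the last step left them, time stands still between calls to the robot, and variables do not carry over. Pictures are saved under pics/ and viewed, at most 14 in all, crops included, and the job is handed in when it is done.

```bash
ls; mkdir -p pics; python3 - <<'E'
from bench import manip
import cv2,pickle
d={}
for n in("scene","top"):
    c=manip.capture(n);d[n]=c;cv2.imwrite(f"pics/{n}0.png",c["img"])
    print(n,c["camera_matrix"],c["rvec"],c["tvec"])
pickle.dump(d,open("c0.pkl","wb"))
print(manip.get_obs(),manip.grasp_offset)
E
```

```text
pics
scene [[531.97573436   0.         324.88692269]
 [  0.         531.97573436 240.87511231]
 [  0.           0.           1.        ]] [ 1.97006849 -0.97395482  0.55714987] [-0.27488203  0.28029185  0.76947436]
top [[548.94781021   0.         322.98062429]
 [  0.         548.94781021 241.86426451]
 [  0.           0.           1.        ]] [ 2.19794816 -2.13685591  0.14118325] [0.02126557 0.53794165 1.28215838]
{'t': 0.1, 'joints': array([ 1.00297419e+00,  2.87113947e-01,  1.57802260e+00, -9.23308193e-06,
        1.27858765e+00, -1.49984408e-01]), 'qvel': array([ 0.00162403, -0.00124515, -0.00450498,  0.00047865,  0.00071571,
        0.00079539]), 'joint_efforts': array([ 9.16278659e-04, -4.07290077e+01, -2.93702781e+01, -1.36667641e-04,
        3.32483185e-03,  2.98844256e-06]), 'ee_pos': array([0.27355095, 0.61644339, 0.23006524]), 'eef_rot': array([ 2.07400971e-01,  9.78255438e-01, -9.99413856e-04, -3.70211181e-04]), 'wrist_force': array([0.77665894, 0.14948665, 0.13102187]), 'wrist_torque': array([ 0.04249909, -0.00432008, -0.00027342]), 'grasp_force': 0.0, 'width': 1.0048619834530788} 0.0187
```

View pics/scene0.png

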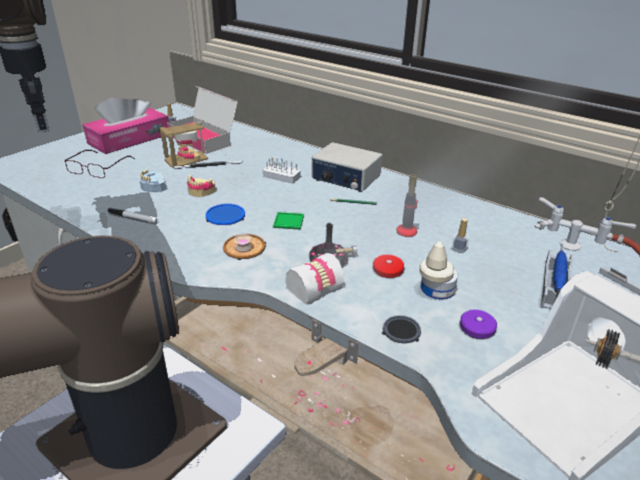

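View pics/top0.png

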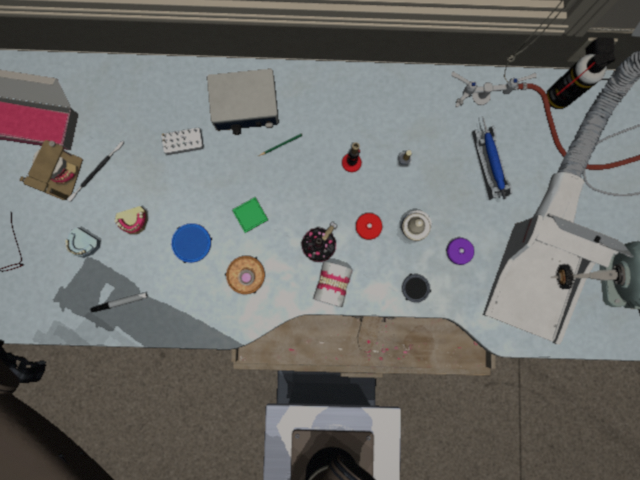

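The scene image shows the stack at about (437,270), with the cone on the wheel on the blue-banded pot. The cup is at (402,328), the stand with the dish at (244,245), the saucer at (225,214) and the tray at (289,220). In the top view they are at (415,225), (416,288), (245,274), (192,243) and (250,214). There are three wheel candidates: red (369,226), purple (460,250) and the cream one in the stack (415,225). The cream one fits, since it lies on the pot. I'll confirm that in an enlarged crop.

```bash
cat > h.py <<'E'
import numpy as np,cv2
from bench import manip
def ray(c,p):
    K=c["camera_matrix"];R=cv2.Rodrigues(np.array(c["rvec"],float))[0];t=np.array(c["tvec"],float).ravel()
    d=R.T@np.linalg.inv(K)@np.array([p[0],p[1],1.]);return -R.T@t,d
def pt(c,p,z):
    o,d=ray(c,p);return (o+d*(z-o[2])/d[2])[:2]
def proj(c,P):
    return cv2.projectPoints(np.array(P,float).reshape(-1,3),np.array(c["rvec"],float),np.array(c["tvec"],float),c["camera_matrix"],None)[0].reshape(-1,2)
def circ(c,mask,z,box):
    """largest contour in box -> plane z -> min enclosing circle (xy,r)"""
    m=np.zeros_like(mask);x0,y0,x1,y1=box;m[y0:y1,x0:x1]=mask[y0:y1,x0:x1]
    k=max(cv2.findContours(m,cv2.RETR_EXTERNAL,cv2.CHAIN_APPROX_NONE)[0],key=cv2.contourArea)
    P=np.array([pt(c,q[0],z) for q in k],np.float32)
    (a,r)=cv2.minEnclosingCircle(P*1000);e=cv2.fitEllipse(P*1000)
    return np.round(a,1),round(r,1),np.round(e[0],1),np.round(e[1],1),round(e[2])
E
python3 - <<'E'
import pickle;from h import *
d=pickle.load(open("c0.pkl","rb"))
t=d["top"];s=d["scene"]
for n,c,(x0,y0,x1,y1) in(("top",t,(380,190,450,260)),("scn",s,(400,230,475,305))):
    pass
A=cv2.resize(t["img"][185:265,375:455],(400,400),interpolation=cv2.INTER_CUBIC)
B=cv2.resize(s["img"][228:308,397:477],(400,400),interpolation=cv2.INTER_CUBIC)
cv2.imwrite("pics/crop0.png",np.hstack([A,B]))
def hsv(c):return cv2.cvtColor(c["img"],cv2.COLOR_BGR2HSV)
h=hsv(t)
blue=cv2.inRange(h,(100,150,40),(130,255,255));green=cv2.inRange(h,(50,130,40),(85,255,255))
dark=cv2.inRange(h,(0,0,0),(179,255,95));brown=cv2.inRange(h,(5,60,60),(22,255,255))
pur=cv2.inRange(h,(125,80,40),(150,255,255));red=cv2.bitwise_or(cv2.inRange(h,(0,150,60),(5,255,255)),cv2.inRange(h,(172,150,60),(179,255,255)))
print("saucer",circ(t,blue,.008,(165,215,220,270)))
print("tray",circ(t,green,.008,(225,190,275,240)))
print("cup",circ(t,dark,.008,(395,265,440,312)))
print("stand",circ(t,brown,.008,(220,248,270,300)))
print("purple",circ(t,pur,.022,(440,230,480,270)),"red",circ(t,red,.022,(350,208,388,244)))
print("bench px",h[250,420],[h[y,x] for y,x in((225,415),(225,428),(212,415),(236,415))])
E
```

```text
saucer (array([529.1, 356.8]), 47.6, array([529.2, 356.5]), array([91. , 91.3]), 17)
tray (array([602.3, 216.9]), 42.5, array([602.2, 216.7]), array([71.3, 72.6]), 119)
cup (array([ 435.1, -190.4]), 36.1, array([ 434.9, -190.2]), array([65.1, 66.6]), 132)
stand (array([454.5, 221.6]), 46.8, array([455. , 221.9]), array([90.3, 90.8]), 141)
purple (array([ 526.4, -295.2]), 32.8, array([ 526., -295.]), array([62.6, 63.8]), 18) red (array([580.5, -73.1]), 31.7, array([580.8, -72.8]), array([60.5, 61.4]), 49)
bench px [ 93  18 158] [array([ 22,  39, 117], dtype=uint8), array([ 13,  10, 173], dtype=uint8), array([ 15,  11, 138], dtype=uint8), array([ 13,  10, 174], dtype=uint8)]
```

View pics/crop0.png

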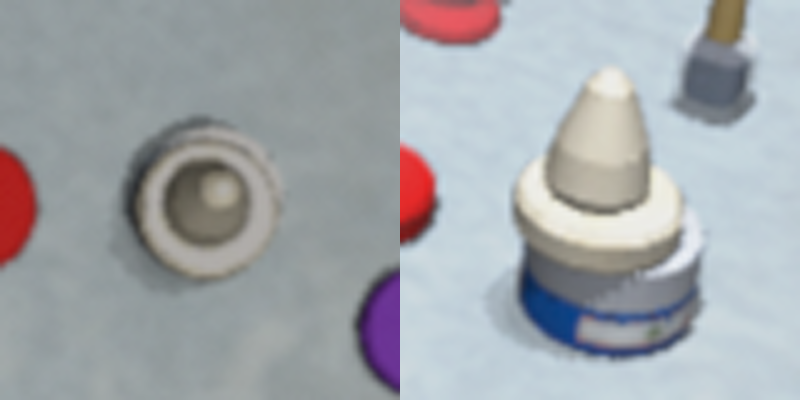

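The crop confirms it: the cream wheel sits under the cream cone and on the blue-banded pot, while the red and purple ones lie on the bench by themselves. Next I'll measure the stack and the dish.

```bash
python3 - <<'E'
import pickle;from h import *
d=pickle.load(open("c0.pkl","rb"));t=d["top"];s=d["scene"]
h=cv2.cvtColor(t["img"],cv2.COLOR_BGR2HSV)
w=cv2.inRange(h,(3,5,60),(35,90,255));w=cv2.morphologyEx(w,cv2.MORPH_CLOSE,np.ones((5,5)))
print("wheel top",circ(t,w,.063,(395,203,440,248)))
print("wheel hand",pt(t,(375+208.5/5,185+202/5),.063)*1e3)
print("cone foot hand",pt(t,(375+206/5,185+203/5),.066)*1e3,"tip",pt(t,(375+220/5,185+188/5),.112)*1e3)
# scene: cone tip, foot centre, wheel mid, pot bottom centre
print("scene tip",pt(s,(397+211/5,228+74/5),.112)*1e3)
print("scene cone foot front edge",pt(s,(397+197/5,228+210/5),.063)*1e3, "foot side extremes mid",pt(s,(397+(150+247)/10,228+193/5),.063)*1e3)
a,b=pt(s,(397+120/5,228+290/5),.010)*1e3,pt(s,(397+300/5,228+310/5),.01)*1e3
print("scene pot bottom L/R",a,b,"front",pt(s,(397+205/5,228+355/5),0)*1e3)
m=cv2.inRange(h,(135,40,60),(179,255,255))
print("dish pink",circ(t,m,.022,(230,260,262,292)))
print("dish scene",pt(s,(243,241),.026)*1e3)
o=[h[y,246] for y in range(262,290,3)];print(o)
E
```

```text
wheel top (array([ 578.7, -181.5]), 36.2, array([ 578.3, -181.1]), array([64. , 71.2]), 54)
wheel hand [ 578.70883445 -182.16862924]
cone foot hand [ 577.74184696 -180.44606537] tip [ 577.76265954 -178.31397479]
scene tip [ 575.38451567 -181.71478898]
scene cone foot front edge [ 557.65394185 -192.05396624] foot side extremes mid [ 568.20935251 -187.38220646]
scene pot bottom L/R [ 559.82268526 -164.82020729] [ 592.77476929 -227.42033845] front [ 555.68749726 -205.89671581]
dish pink (array([447.7, 218.6]), 11.8, array([447.7, 218.5]), array([21.7, 22.2]), 75)
dish scene [441.33838078 209.61327424]
[array([ 15, 119, 173], dtype=uint8), array([ 17, 113, 174], dtype=uint8), array([ 14, 120, 113], dtype=uint8), array([ 16,  29, 116], dtype=uint8), array([156,  59, 173], dtype=uint8), array([156,  64, 174], dtype=uint8), array([157,  63, 173], dtype=uint8), array([ 12,  35, 108], dtype=uint8), array([ 14, 116, 162], dtype=uint8), array([ 14, 123, 170], dtype=uint8)]
```

```bash
python3 -m jog '[{"slide":[0,0,0],"twist":[0,0,8],"claw":0},{"slide":[0,0,0],"twist":[0,0,8],"claw":0},{"slide":[0,0,0],"twist":[0,0,8],"claw":0},{"slide":[0,0,0],"twist":[0,0,0],"claw":0}]' 40
python3 -m jog '[{"slide":[-15,-40,0],"twist":[0,0,0],"claw":0},{"slide":[-15,-40,0],"twist":[0,0,0],"claw":0},{"slide":[-15,-40,0],"twist":[0,0,0],"claw":0},{"slide":[-15,-40,0],"twist":[0,0,0],"claw":0},{"slide":[-15,-40,0],"twist":[0,0,0],"claw":0},{"slide":[-15,-40,0],"twist":[0,0,0],"claw":0},{"slide":[-15,-40,0],"twist":[0,0,0],"claw":0},{"slide":[-15,-40,0],"twist":[0,0,0],"claw":0},{"slide":[-15,-40,0],"twist":[0,0,0],"claw":0},{"slide":[-15,-40,0],"twist":[0,0,0],"claw":0}]'
python3 -m jog '[{"slide":[-15,-40,0],"twist":[0,0,0],"claw":0},{"slide":[-15,-40,0],"twist":[0,0,0],"claw":0},{"slide":[-15,-40,0],"twist":[0,0,0],"claw":0},{"slide":[-15,-40,0],"twist":[0,0,0],"claw":0},{"slide":[-15,-40,0],"twist":[0,0,0],"claw":0},{"slide":[-15,-40,0],"twist":[0,0,0],"claw":0},{"slide":[-15,-40,0],"twist":[0,0,0],"claw":0},{"slide":[-15,-40,0],"twist":[0,0,0],"claw":0},{"slide":[-15,-30,0],"twist":[0,0,0],"claw":0},{"slide":[0,0,0],"twist":[0,0,0],"claw":0}]'
```

```text
t: 0.5
ee_pos: [0.2737, 0.6166, 0.2305]
eef_rot: [0.406, 0.914, -0.001, -0.0]
wrist_force: [0.4, 0.3, 0.2]
width: 0.999
grasp_force: 0.0
t: 1.5
ee_pos: [0.0768, 0.2378, 0.2333]
eef_rot: [0.404, 0.915, -0.002, -0.0]
wrist_force: [-22.4, -37.8, -108.9]
width: 1.001
grasp_force: 0.0
t: 2.5
ee_pos: [-0.0782, 0.1895, 0.2413]
eef_rot: [0.4, 0.912, -0.087, 0.033]
wrist_force: [0.5, 0.3, 0.1]
width: 0.999
grasp_force: 0.0
```

I rotated the wrong way and the tool went in towards the base. I should have checked before chaining moves, so I'm stopping to look at the state.

```bash
python3 - <<'E'
from h import *
a=manip.capture("scene")["img"];b=manip.capture("top")["img"]
cv2.imwrite("pics/s1.png",np.hstack([cv2.resize(a,(400,300)),cv2.resize(b,(400,300))]))
o=manip.get_obs();print({k:np.round(v,3) for k,v in o.items()})
E
```

```text
{'t': np.float64(2.6), 'joints': array([ 1.457, -0.896,  2.484, -0.012,  1.738,  0.717]), 'qvel': array([-0.039,  0.002, -0.003,  0.002,  0.002,  0.011]), 'joint_efforts': array([ 7.780e-01,  6.210e-01, -3.045e+01,  1.000e-03,  4.250e-01,
        5.000e-03]), 'ee_pos': array([-0.077,  0.19 ,  0.241]), 'eef_rot': array([ 0.402,  0.911, -0.087,  0.033]), 'wrist_force': array([ 0.261, -0.076, -0.752]), 'wrist_torque': array([ 0.131, -0.027, -0.024]), 'grasp_force': np.float64(0.0), 'width': np.float64(0.997)}
```

View pics/s1.png

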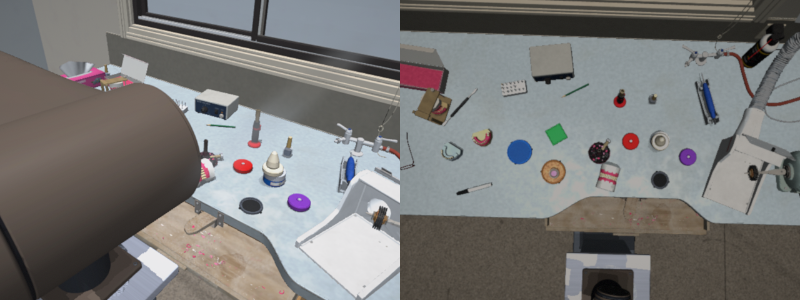

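Nothing on the bench has moved. The arm folded to its joint limits, so I'll back out slowly along tool +y and check the pose.

```bash
python3 -m jog '[{"slide":[0,20,0],"twist":[0,0,0],"claw":0},{"slide":[0,20,0],"twist":[0,0,0],"claw":0},{"slide":[0,20,0],"twist":[0,0,0],"claw":0},{"slide":[0,20,0],"twist":[0,0,0],"claw":0},{"slide":[0,20,0],"twist":[0,0,0],"claw":0}]'
```

```text
t: 3.1
ee_pos: [-0.0009, 0.2567, 0.2282]
eef_rot: [0.404, 0.91, -0.087, 0.033]
wrist_force: [0.1, -0.4, 0.8]
width: 1.001
grasp_force: 0.0
```

```bash
python3 -m jog '[{"slide":[0,30,-4],"twist":[0,0,0],"claw":0},{"slide":[0,30,-4],"twist":[0,0,0],"claw":0},{"slide":[0,30,-4],"twist":[0,0,0],"claw":0},{"slide":[0,30,-4],"twist":[0,0,0],"claw":0},{"slide":[0,30,-4],"twist":[0,0,0],"claw":0},{"slide":[0,30,-4],"twist":[0,0,0],"claw":0},{"slide":[0,30,-4],"twist":[0,0,0],"claw":0},{"slide":[0,30,-4],"twist":[0,0,0],"claw":0},{"slide":[0,30,-4],"twist":[0,0,0],"claw":0},{"slide":[0,30,-4],"twist":[0,0,0],"claw":0}]'
cat >> h.py <<'E'
from scipy.spatial.transform import Rotation as Rn
def go(x,y,z):
    """remaining slide (mm, tool axes now) to reach world x,y,z(mm), and twist (deg) to tool x=-X, y=+Y, z=down"""
    o=manip.get_obs();R=Rn.from_quat(o["eef_rot"]);T=Rn.from_matrix(np.diag([-1.,1,-1]))
    print("slide",np.round(R.inv().apply(np.array([x,y,z])-o["ee_pos"]*1e3),1),"world d",np.round(np.array([x,y,z])-o["ee_pos"]*1e3,1),"twist",np.round((R.inv()*T).as_rotvec(degrees=True),1),"j",np.round(o["joints"],2),"w",round(float(o["width"]),3),"t",round(float(o["t"]),1))
E
python3 -c "
from h import *
go(300,460,240)"
```

```text
t: 4.1
ee_pos: [0.2229, 0.461, 0.2278]
eef_rot: [0.404, 0.91, -0.087, 0.033]
wrist_force: [0.8, 0.2, 0.8]
width: 1.002
grasp_force: 0.0
slide [-54.1  54.9 -12.5] world d [77.1 -1.  12.2] twist [-10.3   3.9 -47.8] j [ 0.97  0.03  1.88 -0.1   1.39  0.26] w 1.002 t 4.1
```

```bash
python3 -m jog '[{"slide":[0,0,0],"twist":[-1.7,0.65,-8],"claw":0},{"slide":[0,0,0],"twist":[-1.7,0.65,-8],"claw":0},{"slide":[0,0,0],"twist":[-1.7,0.65,-8],"claw":0},{"slide":[0,0,0],"twist":[-1.7,0.65,-8],"claw":0},{"slide":[0,0,0],"twist":[-1.7,0.65,-8],"claw":0},{"slide":[0,0,0],"twist":[-1.7,0.65,-8],"claw":0},{"slide":[0,0,0],"twist":[0,0,0],"claw":0}]'
python3 -c "
from h import *
go(577,-180,200)"
```

```text
t: 4.8
ee_pos: [0.2218, 0.4599, 0.2281]
eef_rot: [-0.001, 1.0, -0.001, -0.0]
wrist_force: [-0.1, -0.6, 0.3]
width: 1.0
grasp_force: 0.0
slide [-353.4 -640.9   29.2] world d [ 355.2 -639.9  -28.1] twist [-0.1 -0.   0.2] j [ 0.92 -0.08  1.98 -0.    1.24 -0.65] w 1.0 t 4.8
```

```bash
python3 -m jog '[{"slide":[-30,-30,0],"twist":[0,0,0],"claw":0},{"slide":[-30,-30,0],"twist":[0,0,0],"claw":0},{"slide":[-30,-30,0],"twist":[0,0,0],"claw":0},{"slide":[-30,-30,0],"twist":[0,0,0],"claw":0},{"slide":[-30,-30,0],"twist":[0,0,0],"claw":0},{"slide":[-30,-30,0],"twist":[0,0,0],"claw":0},{"slide":[-30,-30,0],"twist":[0,0,0],"claw":0},{"slide":[-30,-30,0],"twist":[0,0,0],"claw":0},{"slide":[-30,-30,0],"twist":[0,0,0],"claw":0},{"slide":[-30,-30,0],"twist":[0,0,0],"claw":0}]'
```

```text
t: 5.8
ee_pos: [0.523, 0.16, 0.2285]
eef_rot: [-0.0, 1.0, -0.001, -0.0]
wrist_force: [0.1, 1.7, 0.3]
width: 1.0
grasp_force: 0.0
```

```bash
python3 -m jog '[{"slide":[-6,-34,0],"twist":[0,0,0],"claw":0},{"slide":[-6,-34,0],"twist":[0,0,0],"claw":0},{"slide":[-6,-34,0],"twist":[0,0,0],"claw":0},{"slide":[-6,-34,0],"twist":[0,0,0],"claw":0},{"slide":[-6,-34,0],"twist":[0,0,0],"claw":0},{"slide":[-6,-34,0],"twist":[0,0,0],"claw":0},{"slide":[-6,-34,0],"twist":[0,0,0],"claw":0},{"slide":[-6,-34,0],"twist":[0,0,0],"claw":0},{"slide":[-6,-34,0],"twist":[0,0,0],"claw":0},{"slide":[0,0,0],"twist":[0,0,0],"claw":0}]'
python3 -c "
from h import *
go(577,-180,150)"
```

```text
t: 6.8
ee_pos: [0.5771, -0.1482, 0.2287]
eef_rot: [0.001, 1.0, -0.002, -0.0]
wrist_force: [0.4, 0.6, -0.0]
width: 1.003
grasp_force: 0.0
slide [ -0.1 -31.6  78.8] world d [ -0.1 -31.8 -78.7] twist [-0.2 -0.  -0.2] j [-0.42  0.12  1.78 -0.    1.25 -1.99] w 1.003 t 6.8
```

```bash
python3 -m jog '[{"slide":[0,-32,0],"twist":[0,0,0],"claw":0},{"slide":[0,0,30],"twist":[0,0,0],"claw":0},{"slide":[0,0,30],"twist":[0,0,0],"claw":0},{"slide":[0,0,30],"twist":[0,0,0],"claw":0},{"slide":[0,0,30],"twist":[0,0,0],"claw":0},{"slide":[0,0,30],"twist":[0,0,0],"claw":0},{"slide":[0,0,10],"twist":[0,0,0],"claw":0},{"slide":[0,0,0],"twist":[0,0,0],"claw":0}]'
python3 - <<'E'
from h import *
go(577,-180,68)
a=manip.capture("scene")["img"];b=manip.capture("top")["img"]
A=cv2.resize(a[180:330,360:510],(400,400));B=cv2.resize(b[150:300,340:490],(400,400))
cv2.imwrite("pics/s2.png",np.hstack([A,B]))
E
```

```text
t: 7.6
ee_pos: [0.5756, -0.1746, 0.067]
eef_rot: [-0.002, 1.0, 0.0, -0.002]
wrist_force: [0.5, 0.9, -0.4]
width: 0.999
grasp_force: 0.0
slide [-1.4 -5.4 -1. ] world d [ 1.4 -5.4  1. ] twist [ 0.  -0.3  0.2] j [-0.46  0.31  1.87 -0.    0.96 -2.04] w 0.999 t 7.6
```

View pics/s2.png

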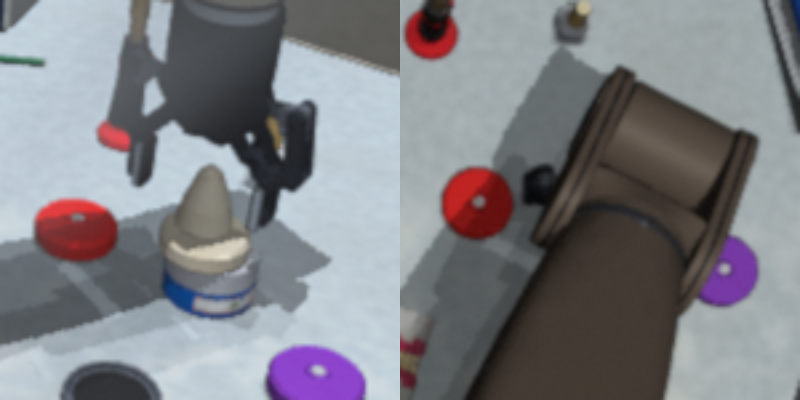

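The fingers straddle the cone. I'll check their tips in this crop (left at about (412,247) px, right at about (458,265)) against the expected projection.

```bash
python3 - <<'E'
import pickle;from h import *
s=pickle.load(open("c0.pkl","rb"))["scene"]
print(proj(s,[[.5756,-.1746+.0425,.08],[.5756,-.1746-.0425,.08],[.5775,-.1805,.063],[.5775,-.1805,.114]]))
E
```

```text
[[414.27045768 247.77269578]
 [453.83695117 263.20882122]
 [435.67562185 263.14867556]
 [439.26767133 241.22622639]]
```

```bash
python3 -m jog '[{"slide":[-2,-6,0],"twist":[0,0,0],"claw":0},{"slide":[0,0,0],"twist":[0,0,0],"claw":0},{"slide":[0,0,0],"twist":[0,0,0],"claw":0.3},{"slide":[0,0,0],"twist":[0,0,0],"claw":0.4},{"slide":[0,0,0],"twist":[0,0,0],"claw":0.5},{"slide":[0,0,0],"twist":[0,0,0],"claw":0.6},{"slide":[0,0,0],"twist":[0,0,0],"claw":0.7},{"slide":[0,0,0],"twist":[0,0,0],"claw":0.7}]' 30
python3 -m jog '[{"slide":[0,0,0],"twist":[0,0,0],"claw":0.7},{"slide":[0,0,0],"twist":[0,0,0],"claw":0.7}]'
```

```text
t: 8.5
ee_pos: [0.5793, -0.1812, 0.0695]
eef_rot: [-0.003, 1.0, -0.001, 0.0]
wrist_force: [-0.9, 0.1, 2.3]
width: 0.428
grasp_force: 29.6
t: 8.7
ee_pos: [0.5793, -0.1812, 0.0695]
eef_rot: [-0.003, 1.0, -0.001, 0.0]
wrist_force: [-0.9, -0.5, 3.6]
width: 0.428
grasp_force: 29.8
```

```bash
python3 -m jog '[{"slide":[0,0,0],"twist":[0,0,0],"claw":0.45},{"slide":[0,0,0],"twist":[0,0,0],"claw":0.45},{"slide":[0,0,3.5],"twist":[0,0,0],"claw":0.45},{"slide":[0,0,0],"twist":[0,0,0],"claw":0.45},{"slide":[0,0,0],"twist":[0,0,0],"claw":0.7},{"slide":[0,0,0],"twist":[0,0,0],"claw":0.7},{"slide":[0,0,0],"twist":[0,0,0],"claw":0.7},{"slide":[0,0,0],"twist":[0,0,0],"claw":0.7}]'
```

```text
t: 9.5
ee_pos: [0.579, -0.181, 0.0655]
eef_rot: [-0.003, 1.0, -0.001, -0.0]
wrist_force: [0.1, -0.5, -0.3]
width: 0.448
grasp_force: 29.9
```

```bash
python3 -m jog '[{"slide":[0,0,-5],"twist":[0,0,0],"claw":0.7},{"slide":[0,0,-15],"twist":[0,0,0],"claw":0.7},{"slide":[0,0,-20],"twist":[0,0,0],"claw":0.7},{"slide":[0,0,-20],"twist":[0,0,0],"claw":0.7},{"slide":[0,0,0],"twist":[0,0,0],"claw":0.7}]'
python3 -m jog '[{"slide":[30,-2,0],"twist":[0,0,0],"claw":0.7},{"slide":[30,-2,0],"twist":[0,0,0],"claw":0.7},{"slide":[30,-2,0],"twist":[0,0,0],"claw":0.7},{"slide":[30,-2,0],"twist":[0,0,0],"claw":0.7},{"slide":[24,-1,0],"twist":[0,0,0],"claw":0.7},{"slide":[0,0,0],"twist":[0,0,0],"claw":0.7}]'
python3 - <<'E'
from h import *
go(435,-190,6.5)
a=manip.capture("scene")
cv2.imwrite("pics/s3.png",cv2.resize(a["img"][200:380,340:520],(500,500)))
E
```

```text
t: 10.0
ee_pos: [0.5817, -0.1823, 0.1307]
eef_rot: [-0.003, 1.0, -0.003, 0.004]
wrist_force: [0.4, -0.4, 0.4]
width: 0.446
grasp_force: 29.9
t: 10.6
ee_pos: [0.4326, -0.1902, 0.1247]
eef_rot: [-0.002, 1.0, -0.0, -0.001]
wrist_force: [0.2, -1.2, -0.7]
width: 0.453
grasp_force: 29.9
slide [ -2.7   0.2 118.2] world d [   2.4    0.2 -118.2] twist [-0.  -0.1  0.2] j [-0.63 -0.05  2.15 -0.    1.04 -2.2 ] w 0.453 t 10.6
```

View pics/s3.png

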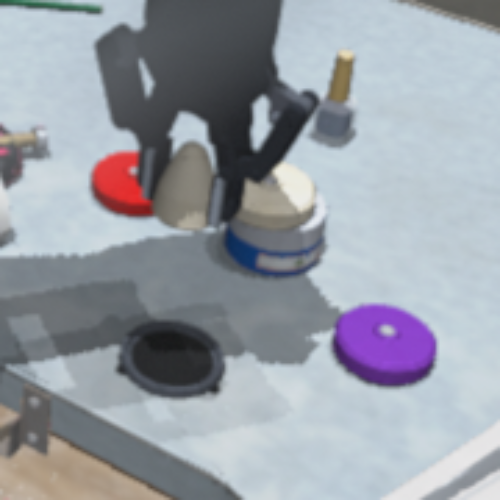

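The cone is held upright, at crop (187,190), and the cup is at crop (172,357). I'll lower it next.

```bash
python3 -m jog '[{"slide":[-2,0,20],"twist":[0,0,0],"claw":0.7},{"slide":[0,0,25],"twist":[0,0,0],"claw":0.7},{"slide":[0,0,25],"twist":[0,0,0],"claw":0.7},{"slide":[0,0,20],"twist":[0,0,0],"claw":0.7},{"slide":[0,0,12],"twist":[0,0,0],"claw":0.7},{"slide":[0,0,6],"twist":[0,0,0],"claw":0.7},{"slide":[0,0,4],"twist":[0,0,0],"claw":0.7},{"slide":[0,0,0],"twist":[0,0,0],"claw":0.7}]'
python3 -c "
from h import *
go(435,-190,6.5)"
```

```text
t: 11.45
ee_pos: [0.4375, -0.1911, 0.0138]
eef_rot: [-0.003, 1.0, -0.001, 0.0]
wrist_force: [-0.4, 0.3, 0.3]
width: 0.446
grasp_force: 29.9
slide [2.5 1.1 7.3] world d [-2.5  1.1 -7.3] twist [-0.1  0.   0.3] j [-0.62  0.16  2.18 -0.    0.8  -2.2 ] w 0.446 t 11.4
```

```bash
python3 -m jog '[{"slide":[2,1,2],"twist":[0,0,0],"claw":0.7},{"slide":[0,0,2],"twist":[0,0,0],"claw":0.7},{"slide":[0,0,1.5],"twist":[0,0,0],"claw":0.7},{"slide":[0,0,0],"twist":[0,0,0],"claw":0.7}]'
python3 -m jog '[{"slide":[0,0,1],"twist":[0,0,0],"claw":0.7},{"slide":[0,0,0],"twist":[0,0,0],"claw":0.7}]'
```

```text
t: 11.85
ee_pos: [0.435, -0.19, 0.0082]
eef_rot: [-0.003, 1.0, -0.001, -0.0]
wrist_force: [-0.1, 0.4, 0.3]
width: 0.444
grasp_force: 29.9
t: 12.05
ee_pos: [0.4351, -0.19, 0.0071]
eef_rot: [-0.003, 1.0, -0.001, -0.0]
wrist_force: [0.5, -0.3, -0.3]
width: 0.451
grasp_force: 29.9
```

```bash
python3 -m jog '[{"slide":[0,0,0.7],"twist":[0,0,0],"claw":0.7},{"slide":[0,0,0],"twist":[0,0,0],"claw":0.7}]'
python3 -m jog '[{"slide":[0,0,0.7],"twist":[0,0,0],"claw":0.7},{"slide":[0,0,0],"twist":[0,0,0],"claw":0.7}]'
```

```text
t: 12.25
ee_pos: [0.435, -0.1899, 0.0064]
eef_rot: [-0.003, 1.0, -0.001, -0.0]
wrist_force: [-0.1, -0.2, 0.4]
width: 0.447
grasp_force: 29.9
t: 12.45
ee_pos: [0.4351, -0.19, 0.0062]
eef_rot: [-0.003, 1.0, -0.001, -0.001]
wrist_force: [-2.1, 1.7, 5.1]
width: 0.452
grasp_force: 30.9
```

Contact at 5 N, so I'm releasing, rising clear of the cone and going on to the dish. The path to the stand runs at z ≥ 0.2.

```bash
python3 -m jog '[{"slide":[0,0,0],"twist":[0,0,0],"claw":0.4},{"slide":[0,0,0],"twist":[0,0,0],"claw":0.25},{"slide":[0,0,0],"twist":[0,0,0],"claw":0.25},{"slide":[0,0,-10],"twist":[0,0,0],"claw":0.2},{"slide":[0,0,-30],"twist":[0,0,0],"claw":0.2},{"slide":[0,0,-40],"twist":[0,0,0],"claw":0.2},{"slide":[0,0,-40],"twist":[0,0,0],"claw":0},{"slide":[0,0,-40],"twist":[0,0,0],"claw":0},{"slide":[0,0,-30],"twist":[0,0,0],"claw":0},{"slide":[0,0,0],"twist":[0,0,0],"claw":0}]'
python3 -c "
from h import *
go(448,218,200)"
```

```text
t: 13.45
ee_pos: [0.4378, -0.1915, 0.2022]
eef_rot: [-0.003, 1.0, -0.004, 0.005]
wrist_force: [1.0, -0.3, -0.0]
width: 1.0
grasp_force: 0.0
slide [-12.5 409.4  -1.1] world d [ 10.2 409.5  -2.2] twist [-0.5  0.5  0.3] j [-0.62 -0.14  2.08 -0.    1.19 -2.2 ] w 1.0 t 13.4
```

```bash
python3 -m jog '[{"slide":[-8,41,0],"twist":[0,0,0],"claw":0},{"slide":[-8,41,0],"twist":[0,0,0],"claw":0},{"slide":[-8,41,0],"twist":[0,0,0],"claw":0},{"slide":[-8,41,0],"twist":[0,0,0],"claw":0},{"slide":[-8,41,0],"twist":[0,0,0],"claw":0},{"slide":[6,41,0],"twist":[0,0,0],"claw":0},{"slide":[6,41,0],"twist":[0,0,0],"claw":0},{"slide":[6,41,0],"twist":[0,0,0],"claw":0},{"slide":[6,41,0],"twist":[0,0,0],"claw":0},{"slide":[4,40,0],"twist":[0,0,0],"claw":0}]'
python3 -m jog '[{"slide":[0,0,0],"twist":[0,0,0],"claw":0}]'
python3 - <<'E'
from h import *
go(448,218,100)
s=manip.capture("scene");t=manip.capture("top")
import pickle;pickle.dump({"scene":s,"top":t},open("c1.pkl","wb"))
A=cv2.resize(s["img"][220:370,370:520],(400,400),interpolation=cv2.INTER_CUBIC);B=cv2.resize(t["img"][190:320,360:490],(400,400),interpolation=cv2.INTER_CUBIC)
cv2.imwrite("pics/s4.png",np.hstack([A,B]))
E
```

```text
t: 14.45
ee_pos: [0.4436, 0.2209, 0.1943]
eef_rot: [-0.003, 1.0, -0.001, -0.001]
wrist_force: [1.2, -0.1, 0.9]
width: 1.001
grasp_force: 0.0
t: 14.55
ee_pos: [0.4433, 0.2229, 0.1943]
eef_rot: [-0.005, 1.0, -0.0, -0.001]
wrist_force: [0.1, 0.1, 1.1]
width: 1.0
grasp_force: 0.0
slide [-4.9 -4.9 94.3] world d [  4.7  -4.9 -94.3] twist [-0.  -0.1  0.6] j [ 0.26 -0.08  2.04 -0.    1.18 -1.32] w 1.0 t 14.6
```

View pics/s4.png

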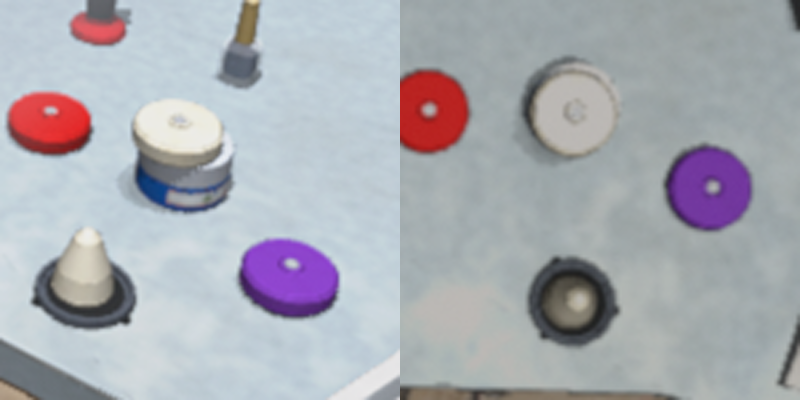

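The cone stands in the cup, at scene crop (85,270) and top crop (573,300), and the wheel is still on the pot. Next I'll descend on the dish.

```bash
python3 -m jog '[{"slide":[-4,-4,20],"twist":[0,0,0],"claw":0},{"slide":[0,0,30],"twist":[0,0,0],"claw":0},{"slide":[0,0,30],"twist":[0,0,0],"claw":0},{"slide":[0,0,30],"twist":[0,0,0],"claw":0},{"slide":[0,0,30],"twist":[0,0,0],"claw":0},{"slide":[0,0,20],"twist":[0,0,0],"claw":0},{"slide":[0,0,15],"twist":[0,0,0],"claw":0},{"slide":[0,0,0],"twist":[0,0,0],"claw":0.2},{"slide":[0,0,0],"twist":[0,0,0],"claw":0.2}]'
python3 -c "
from h import *
go(448,218.5,7.5)"
```

```text
t: 15.55
ee_pos: [0.449, 0.2142, 0.0201]
eef_rot: [-0.002, 1.0, -0.001, -0.001]
wrist_force: [0.4, -0.4, -0.6]
width: 0.799
grasp_force: 0.0
slide [ 1.   4.4 12.6] world d [ -1.    4.3 -12.6] twist [-0.1 -0.1  0.2] j [ 0.24  0.19  2.13 -0.    0.82 -1.33] w 0.799 t 15.6
```

```bash
python3 -m jog '[{"slide":[1,4,6],"twist":[0,0,0],"claw":0.2},{"slide":[0,0,6],"twist":[0,0,0],"claw":0.2},{"slide":[0,0,0],"twist":[0,0,0],"claw":0.4},{"slide":[0,0,0],"twist":[0,0,0],"claw":0.5},{"slide":[0,0,0],"twist":[0,0,0],"claw":0.6},{"slide":[0,0,0],"twist":[0,0,0],"claw":0.7},{"slide":[0,0,0],"twist":[0,0,0],"claw":0.7}]' 30
python3 -m jog '[{"slide":[0,0,0],"twist":[0,0,0],"claw":0.7},{"slide":[0,0,0],"twist":[0,0,0],"claw":0.7}]'
```

```text
t: 16.25
ee_pos: [0.4482, 0.2193, 0.0085]
eef_rot: [-0.003, 1.0, -0.001, 0.0]
wrist_force: [-0.4, 0.8, 2.1]
width: 0.424
grasp_force: 30.2
t: 16.45
ee_pos: [0.4483, 0.2193, 0.0085]
eef_rot: [-0.003, 1.0, -0.001, 0.0]
wrist_force: [-0.5, 0.2, 2.7]
width: 0.425
grasp_force: 30.3
```

```bash
python3 -m jog '[{"slide":[0,0,-5],"twist":[0,0,0],"claw":0.7},{"slide":[0,0,-15],"twist":[0,0,0],"claw":0.7},{"slide":[0,0,-20],"twist":[0,0,0],"claw":0.7},{"slide":[0,0,-20],"twist":[0,0,0],"claw":0.7},{"slide":[-25,0,0],"twist":[0,0,0],"claw":0.7},{"slide":[-30,0,0],"twist":[0,0,0],"claw":0.7},{"slide":[-30,0,0],"twist":[0,0,0],"claw":0.7},{"slide":[-30,0,0],"twist":[0,0,0],"claw":0.7},{"slide":[-30,0,0],"twist":[0,0,0],"claw":0.7},{"slide":[-9,-2,0],"twist":[0,0,0],"claw":0.7}]'
python3 -m jog '[{"slide":[0,0,0],"twist":[0,0,0],"claw":0.7}]'
python3 - <<'E'
from h import *
go(602,217,8.5)
s=manip.capture("scene")
cv2.imwrite("pics/s5.png",cv2.resize(s["img"][130:290,200:360],(480,480),interpolation=cv2.INTER_CUBIC))
E
```

```text
t: 17.45
ee_pos: [0.6042, 0.2177, 0.0682]
eef_rot: [-0.002, 1.0, -0.001, 0.001]
wrist_force: [0.7, 1.0, -1.3]
width: 0.42
grasp_force: 30.1
t: 17.55
ee_pos: [0.6023, 0.2175, 0.0677]
eef_rot: [-0.002, 1.0, -0.001, -0.001]
wrist_force: [0.4, -0.2, -1.2]
width: 0.421
grasp_force: 30.1
slide [ 0.2 -0.4 59.2] world d [ -0.3  -0.5 -59.2] twist [-0.1 -0.1  0.3] j [ 0.19  0.39  1.77 -0.    0.99 -1.39] w 0.421 t 17.6
```

View pics/s5.png

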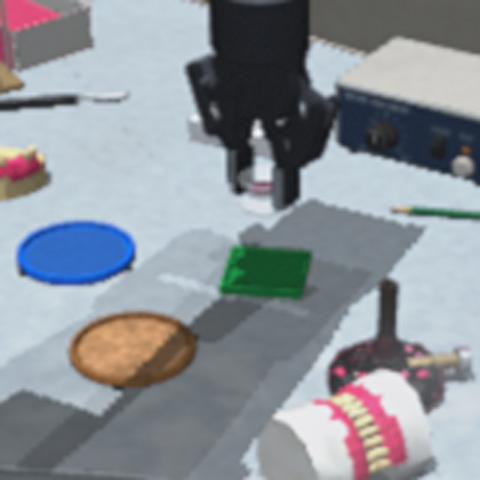

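The dish is held upright at crop (262,190), over the tray at crop (265,272). I'll lower it.

```bash
python3 -m jog '[{"slide":[0,0,20],"twist":[0,0,0],"claw":0.7},{"slide":[0,0,20],"twist":[0,0,0],"claw":0.7},{"slide":[0,0,10],"twist":[0,0,0],"claw":0.7},{"slide":[0,0,4],"twist":[0,0,0],"claw":0.7},{"slide":[0,0,2],"twist":[0,0,0],"claw":0.7},{"slide":[0,0,1],"twist":[0,0,0],"claw":0.7},{"slide":[0,0,0],"twist":[0,0,0],"claw":0.7}]'
python3 -m jog '[{"slide":[0,0,1],"twist":[0,0,0],"claw":0.7},{"slide":[0,0,0],"twist":[0,0,0],"claw":0.7}]'
```

```text
t: 18.3
ee_pos: [0.6024, 0.2181, 0.0119]
eef_rot: [-0.003, 1.0, -0.001, 0.0]
wrist_force: [-0.4, -1.0, -0.1]
width: 0.424
grasp_force: 30.1
t: 18.5
ee_pos: [0.6022, 0.218, 0.0105]
eef_rot: [-0.003, 1.0, -0.001, 0.0]
wrist_force: [0.3, 0.2, -0.3]
width: 0.425
grasp_force: 30.1
```

```bash
python3 -m jog '[{"slide":[0,0,1],"twist":[0,0,0],"claw":0.7},{"slide":[0,0,0],"twist":[0,0,0],"claw":0.7}]'
python3 -m jog '[{"slide":[0,0,0.7],"twist":[0,0,0],"claw":0.7},{"slide":[0,0,0],"twist":[0,0,0],"claw":0.7}]'
```

```text
t: 18.7
ee_pos: [0.6018, 0.2179, 0.009]
eef_rot: [-0.003, 1.0, -0.001, -0.0]
wrist_force: [0.5, 0.2, -0.8]
width: 0.424
grasp_force: 30.1
t: 18.9
ee_pos: [0.602, 0.218, 0.0086]
eef_rot: [-0.003, 1.0, -0.001, -0.0]
wrist_force: [-0.6, 0.1, 0.7]
width: 0.427
grasp_force: 30.2
```

```bash
python3 -m jog '[{"slide":[0,0,0.5],"twist":[0,0,0],"claw":0.7},{"slide":[0,0,0],"twist":[0,0,0],"claw":0.7},{"slide":[0,0,0],"twist":[0,0,0],"claw":0.45},{"slide":[0,0,0],"twist":[0,0,0],"claw":0.3},{"slide":[0,0,0],"twist":[0,0,0],"claw":0.3},{"slide":[0,0,-15],"twist":[0,0,0],"claw":0.3},{"slide":[0,0,-40],"twist":[0,0,0],"claw":0},{"slide":[0,0,-50],"twist":[0,0,0],"claw":0},{"slide":[0,0,-50],"twist":[0,0,0],"claw":0},{"slide":[0,0,-30],"twist":[0,0,0],"claw":0}]'
python3 -m jog '[{"slide":[0,-30,0],"twist":[0,0,0],"claw":0},{"slide":[0,-40,0],"twist":[0,0,0],"claw":0},{"slide":[0,-40,0],"twist":[0,0,0],"claw":0},{"slide":[0,-40,0],"twist":[0,0,0],"claw":0},{"slide":[0,-40,0],"twist":[0,0,0],"claw":0},{"slide":[0,-40,0],"twist":[0,0,0],"claw":0},{"slide":[0,-40,0],"twist":[0,0,0],"claw":0},{"slide":[0,-40,0],"twist":[0,0,0],"claw":0},{"slide":[0,-40,0],"twist":[0,0,0],"claw":0},{"slide":[0,-30,0],"twist":[0,0,0],"claw":0}]'
python3 - <<'E'
import pickle;from h import *
go(578,-182,150)
d=pickle.load(open("c1.pkl","rb"));t=d["top"];s=d["scene"]
h=cv2.cvtColor(t["img"],cv2.COLOR_BGR2HSV)
w=cv2.inRange(h,(3,5,60),(35,90,255));w=cv2.morphologyEx(w,cv2.MORPH_OPEN,np.ones((3,3)))
print("wheel",circ(t,w,.060,(395,205,442,244)),pt(t,(416.5,225.7),.063)*1e3,pt(s,(437.5,266.5),.063)*1e3)
hs=cv2.cvtColor(s["img"],cv2.COLOR_BGR2HSV);ws=cv2.inRange(hs,(15,15,150),(40,110,255))
print("scene",circ(s,ws,.063,(415,250,462,285)))
s=manip.capture("scene");t=manip.capture("top");h=cv2.cvtColor(t["img"],cv2.COLOR_BGR2HSV)
print("dish",circ(t,cv2.inRange(h,(135,40,60),(179,255,255)),.022,(225,190,275,240)))
E
```

```text
t: 19.9
ee_pos: [0.6038, 0.2187, 0.1995]
eef_rot: [-0.003, 1.0, 0.0, 0.004]
wrist_force: [0.5, -1.0, 0.8]
width: 0.996
grasp_force: 0.0
t: 20.9
ee_pos: [0.6039, -0.1643, 0.1948]
eef_rot: [-0.002, 1.0, -0.001, 0.001]
wrist_force: [-0.7, 0.3, -0.6]
width: 0.999
grasp_force: 0.0
slide [ 26.  -17.5  44.8] world d [-25.9 -17.7 -44.8] twist [-0.1  0.1  0.2] j [-0.43  0.21  1.74 -0.    1.19 -2.  ] w 0.999 t 20.9
wheel (array([ 579.7, -180.9]), 36.1, array([ 578.8, -181.6]), array([64.4, 71. ]), 55) [ 577.98299276 -181.70317957] [ 569.48199155 -188.45333734]
scene (array([ 557.2, -194.3]), 35.1, array([ 584.8, -178.4]), array([ 65.8, 112.1]), 116)
dish (array([602.7, 219.5]), 10.6, array([602.5, 219.5]), array([19.5, 19.9]), 18)
```

The dish sits in the tray, measured at (602,219) against the tray centre (602,217). Next is the wheel at about (578,-182).

```bash
python3 -m jog '[{"slide":[12,-8,20],"twist":[0,0,0],"claw":0},{"slide":[13,-10,20],"twist":[0,0,0],"claw":0},{"slide":[0,0,30],"twist":[0,0,0],"claw":0},{"slide":[0,0,20],"twist":[0,0,0],"claw":0},{"slide":[0,0,0],"twist":[0,0,0],"claw":0},{"slide":[0,0,0],"twist":[0,0,0],"claw":0}]'
python3 - <<'E'
from h import *
go(578,-182.5,40)
s=manip.capture("scene");cv2.imwrite("pics/s6.png",cv2.resize(s["img"][200:320,380:500],(480,480),interpolation=cv2.INTER_CUBIC))
E
```

```text
t: 21.6
ee_pos: [0.5794, -0.1795, 0.1042]
eef_rot: [-0.003, 1.0, -0.001, -0.0]
wrist_force: [1.0, 0.3, -0.7]
width: 1.0
grasp_force: 0.0
slide [ 1.4 -2.9 64.2] world d [ -1.4  -3.  -64.2] twist [-0.1 -0.   0.3] j [-0.47  0.27  1.84 -0.    1.03 -2.04] w 1.0 t 21.6
```

View pics/s6.png

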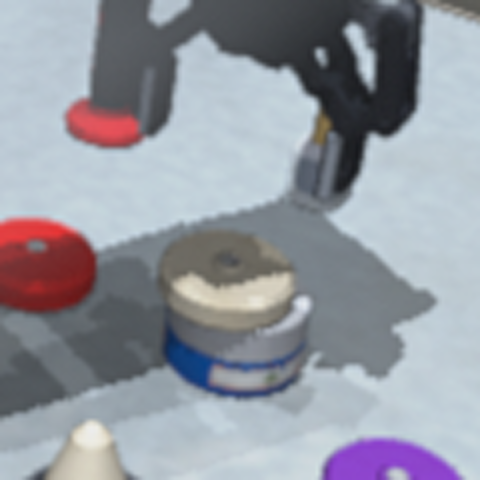

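The open fingertips are at crop (150,133) and (302,197), with the wheel hub at crop (230,260) below and between them. I'll check the scene view's bias against the known tip positions.

```bash
python3 - <<'E'
import pickle;from h import *
s=pickle.load(open("c0.pkl","rb"))["scene"]
P=proj(s,[[.5794,-.137,.117],[.5794,-.222,.117],[.5794,-.1795,.117],[.578,-.182,.063]])
print((P-[380,200])*4)
for dz in(0,.003,-.003):print(pt(s,(380+230/4,200+260/4),.063+dz)*1e3)
E
```

```text
[[158.34542302 127.67109388]
 [320.69103529 187.97120907]
 [237.83566681 157.19619647]
 [225.94812982 253.23484855]]
[ 574.04707726 -186.16504293]
[ 569.94584581 -187.77113761]
[ 578.14830871 -184.55894825]
```

```bash
python3 -m jog '[{"slide":[1,-4,15],"twist":[0,0,0],"claw":0},{"slide":[0,0,15],"twist":[0,0,0],"claw":0},{"slide":[0,0,10],"twist":[0,0,0],"claw":0},{"slide":[0,0,8],"twist":[0,0,0],"claw":0},{"slide":[0,0,4],"twist":[0,0,0],"claw":0},{"slide":[0,0,0],"twist":[0,0,0],"claw":0}]'
python3 - <<'E'
from h import *
go(578,-183.5,40)
s=manip.capture("scene");cv2.imwrite("pics/s7.png",cv2.resize(s["img"][200:320,380:500],(480,480),interpolation=cv2.INTER_CUBIC))
E
```

```text
t: 22.25
ee_pos: [0.5776, -0.1838, 0.0504]
eef_rot: [-0.003, 1.0, -0.0, -0.001]
wrist_force: [-0.7, -1.0, -0.1]
width: 0.999
grasp_force: 0.0
slide [-0.5  0.3 10.4] world d [  0.4   0.3 -10.4] twist [-0.  -0.1  0.3] j [-0.47  0.35  1.86 -0.    0.93 -2.05] w 0.999 t 22.2
```

View pics/s7.png

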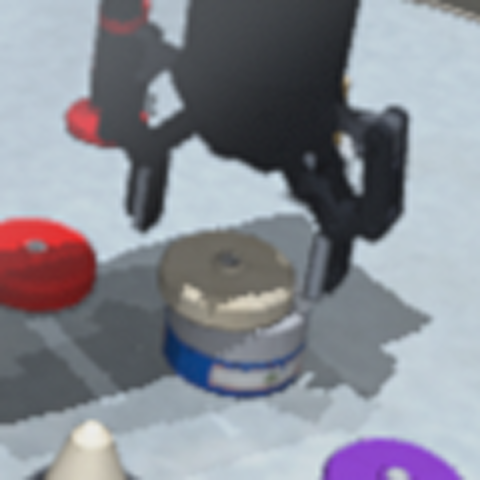

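The tips at crop (150,225) and (308,295) are about evenly clear of the wheel's edges at (166,238) and (294,286). I'll descend 10 mm and close.

```bash
python3 -m jog '[{"slide":[0,0,5],"twist":[0,0,0],"claw":0},{"slide":[0,0,5.5],"twist":[0,0,0],"claw":0},{"slide":[0,0,0],"twist":[0,0,0],"claw":0},{"slide":[0,0,0],"twist":[0,0,0],"claw":0.1},{"slide":[0,0,0],"twist":[0,0,0],"claw":0.15},{"slide":[0,0,0],"twist":[0,0,0],"claw":0.2},{"slide":[0,0,0],"twist":[0,0,0],"claw":0.3},{"slide":[0,0,0],"twist":[0,0,0],"claw":0.4},{"slide":[0,0,0],"twist":[0,0,0],"claw":0.4}]' 30
```

```text
t: 23.2
ee_pos: [0.5785, -0.1844, 0.0416]
eef_rot: [-0.003, 1.0, -0.001, 0.0]
wrist_force: [0.0, -0.3, 2.8]
width: 0.767
grasp_force: 33.7
```

```bash
python3 -m jog '[{"slide":[0,0,-4],"twist":[0,0,0],"claw":0.4},{"slide":[0,0,-10],"twist":[0,0,0],"claw":0.4},{"slide":[0,0,-20],"twist":[0,0,0],"claw":0.4},{"slide":[0,0,-30],"twist":[0,0,0],"claw":0.4},{"slide":[0,0,-30],"twist":[0,0,0],"claw":0.4},{"slide":[0,0,-30],"twist":[0,0,0],"claw":0.4},{"slide":[0,0,-26],"twist":[0,0,0],"claw":0.4},{"slide":[0,0,0],"twist":[0,0,0],"claw":0.4}]' 35
python3 -m jog '[{"slide":[8,25,0],"twist":[0,0,0],"claw":0.4},{"slide":[12,40,0],"twist":[0,0,0],"claw":0.4},{"slide":[12,40,0],"twist":[0,0,0],"claw":0.4},{"slide":[12,40,0],"twist":[0,0,0],"claw":0.4},{"slide":[12,40,0],"twist":[0,0,0],"claw":0.4},{"slide":[12,40,0],"twist":[0,0,0],"claw":0.4},{"slide":[12,40,0],"twist":[0,0,0],"claw":0.4},{"slide":[12,40,0],"twist":[0,0,0],"claw":0.4},{"slide":[12,40,0],"twist":[0,0,0],"claw":0.4},{"slide":[12,40,0],"twist":[0,0,0],"claw":0.4}]'
python3 -m jog '[{"slide":[7,20,0],"twist":[0,0,0],"claw":0.4},{"slide":[0,0,0],"twist":[0,0,0],"claw":0.4},{"slide":[0,0,0],"twist":[0,0,0],"claw":0.4}]'
python3 - <<'E'
from h import *
go(455,222,5)
s=manip.capture("scene");t=manip.capture("top")
import pickle;pickle.dump({"scene":s,"top":t},open("c2.pkl","wb"))
A=cv2.resize(s["img"][100:340,180:500],(533,400));B=cv2.resize(t["img"][195:255,385:445],(267,267),interpolation=cv2.INTER_CUBIC)
cv2.imwrite("pics/s8.png",np.hstack([A,cv2.copyMakeBorder(B,0,133,0,0,0)]))
E
```

```text
t: 24.0
ee_pos: [0.5805, -0.185, 0.1968]
eef_rot: [-0.003, 1.0, -0.003, 0.004]
wrist_force: [0.2, 0.2, 1.0]
width: 0.762
grasp_force: 38.8
t: 25.0
ee_pos: [0.4585, 0.2018, 0.1894]
eef_rot: [-0.003, 1.0, -0.001, -0.001]
wrist_force: [0.6, -0.2, -0.1]
width: 0.77
grasp_force: 38.9
t: 25.3
ee_pos: [0.4524, 0.2203, 0.1896]
eef_rot: [-0.003, 1.0, -0.001, -0.001]
wrist_force: [0.4, -1.3, -0.1]
width: 0.768
grasp_force: 38.9
slide [ -3.    2.1 184.6] world d [   2.6    1.7 -184.6] twist [-0.1 -0.1  0.4] j [ 0.25 -0.06  2.03 -0.    1.17 -1.32] w 0.768 t 25.3
```

View pics/s8.png

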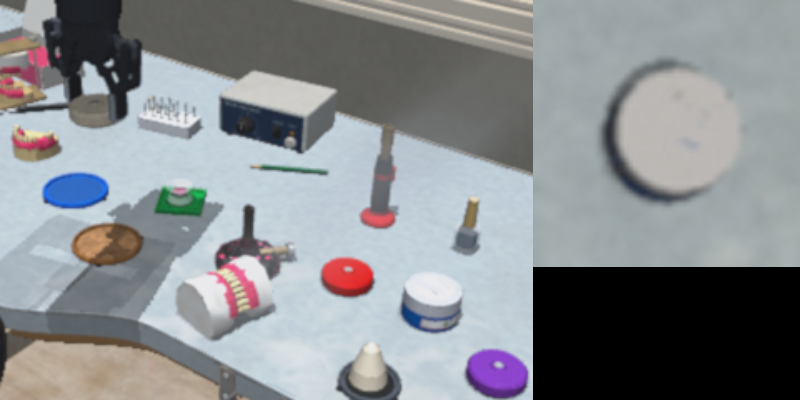

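The wheel is held flat, at crop (94,108), the dish is in its tray and the pot stands alone at crop (432,300). I'll lower the wheel into the stand.

```bash
python3 -m jog '[{"slide":[0,2,20],"twist":[0,0,0],"claw":0.4},{"slide":[0,0,30],"twist":[0,0,0],"claw":0.4},{"slide":[0,0,30],"twist":[0,0,0],"claw":0.4},{"slide":[0,0,30],"twist":[0,0,0],"claw":0.4},{"slide":[0,0,30],"twist":[0,0,0],"claw":0.4},{"slide":[0,0,20],"twist":[0,0,0],"claw":0.4},{"slide":[0,0,10],"twist":[0,0,0],"claw":0.4},{"slide":[0,0,0],"twist":[0,0,0],"claw":0.4},{"slide":[0,0,0],"twist":[0,0,0],"claw":0.4}]'
python3 -c "
from h import *
go(455,222,4.6)"
```

```text
t: 26.3
ee_pos: [0.4539, 0.2219, 0.0212]
eef_rot: [-0.002, 1.0, -0.001, 0.0]
wrist_force: [-0.1, 0.4, -0.3]
width: 0.766
grasp_force: 38.9
slide [-1.1  0.2 16.6] world d [  1.1   0.1 -16.6] twist [-0.1  0.1  0.2] j [ 0.25  0.2   2.12 -0.    0.82 -1.32] w 0.766 t 26.3
```

```bash
python3 -m jog '[{"slide":[-1,0,6],"twist":[0,0,0],"claw":0.4},{"slide":[0,0,5],"twist":[0,0,0],"claw":0.4},{"slide":[0,0,2],"twist":[0,0,0],"claw":0.4},{"slide":[0,0,1],"twist":[0,0,0],"claw":0.4},{"slide":[0,0,0],"twist":[0,0,0],"claw":0.4}]'
python3 -m jog '[{"slide":[0,0,1],"twist":[0,0,0],"claw":0.4},{"slide":[0,0,0],"twist":[0,0,0],"claw":0.4}]'
python3 -m jog '[{"slide":[0,0,0.7],"twist":[0,0,0],"claw":0.4},{"slide":[0,0,0],"twist":[0,0,0],"claw":0.4}]'
```

```text
t: 26.8
ee_pos: [0.4538, 0.2222, 0.0064]
eef_rot: [-0.003, 1.0, -0.001, -0.0]
wrist_force: [-0.7, 0.0, -0.1]
width: 0.765
grasp_force: 38.9
t: 27.0
ee_pos: [0.4538, 0.2222, 0.0054]
eef_rot: [-0.003, 1.0, -0.001, -0.0]
wrist_force: [-0.9, 0.1, -0.5]
width: 0.766
grasp_force: 38.9
t: 27.2
ee_pos: [0.4538, 0.2221, 0.0047]
eef_rot: [-0.003, 1.0, -0.001, -0.0]
wrist_force: [0.1, -0.3, -0.1]
width: 0.765
grasp_force: 38.9
```

```bash
python3 -m jog '[{"slide":[0,0,0.7],"twist":[0,0,0],"claw":0.4},{"slide":[0,0,0],"twist":[0,0,0],"claw":0.4}]'
python3 -m jog '[{"slide":[0,0,0.5],"twist":[0,0,0],"claw":0.4},{"slide":[0,0,0],"twist":[0,0,0],"claw":0.4}]'
```

```text
t: 27.4
ee_pos: [0.4539, 0.2222, 0.0044]
eef_rot: [-0.003, 1.0, -0.001, -0.0]
wrist_force: [-1.2, -0.3, 3.6]
width: 0.766
grasp_force: 39.4
t: 27.6
ee_pos: [0.454, 0.2222, 0.0044]
eef_rot: [-0.003, 1.0, -0.001, -0.001]
wrist_force: [-3.2, -1.2, 7.0]
width: 0.761
grasp_force: 39.7
```

Seated at 7 N. I'll release, retreat and measure the pot.

```bash
python3 -m jog '[{"slide":[0,0,0],"twist":[0,0,0],"claw":0.15},{"slide":[0,0,0],"twist":[0,0,0],"claw":0},{"slide":[0,0,0],"twist":[0,0,0],"claw":0},{"slide":[0,0,-10],"twist":[0,0,0],"claw":0},{"slide":[0,0,-30],"twist":[0,0,0],"claw":0},{"slide":[0,0,-40],"twist":[0,0,0],"claw":0},{"slide":[0,0,-40],"twist":[0,0,0],"claw":0},{"slide":[0,0,-40],"twist":[0,0,0],"claw":0},{"slide":[0,0,-35],"twist":[0,0,0],"claw":0},{"slide":[0,0,0],"twist":[0,0,0],"claw":0}]'
python3 -m jog '[{"slide":[-13,-25,0],"twist":[0,0,0],"claw":0},{"slide":[-13,-40,0],"twist":[0,0,0],"claw":0},{"slide":[-13,-40,0],"twist":[0,0,0],"claw":0},{"slide":[-13,-40,0],"twist":[0,0,0],"claw":0},{"slide":[-13,-40,0],"twist":[0,0,0],"claw":0},{"slide":[-13,-40,0],"twist":[0,0,0],"claw":0},{"slide":[-13,-40,0],"twist":[0,0,0],"claw":0},{"slide":[-13,-40,0],"twist":[0,0,0],"claw":0},{"slide":[-13,-40,0],"twist":[0,0,0],"claw":0},{"slide":[-10,-40,0],"twist":[0,0,0],"claw":0}]'
python3 - <<'E'
import pickle;from h import *
d=pickle.load(open("c2.pkl","rb"));t=d["top"];s=d["scene"]
p=pt(t,(417.4,224.2),.041)*1e3;print("pot hand",p)
h=cv2.cvtColor(t["img"],cv2.COLOR_BGR2HSV);w=cv2.morphologyEx(cv2.inRange(h,(0,0,165),(30,25,255)),cv2.MORPH_OPEN,np.ones((3,3)))
print("pot mask",circ(t,w,.041,(395,203,442,246)))
print("scene lid",pt(s,(180+433/533*320,100+290*.6),.041)*1e3)
go(p[0],p[1],70)
t=manip.capture("top");h=cv2.cvtColor(t["img"],cv2.COLOR_BGR2HSV)
w=cv2.morphologyEx(cv2.inRange(h,(0,0,120),(40,60,255)),cv2.MORPH_OPEN,np.ones((3,3)))
print("wheel in stand",circ(t,w,.026,(222,250,270,300)))
E
```

```text
t: 28.6
ee_pos: [0.4574, 0.2234, 0.2059]
eef_rot: [-0.003, 1.0, 0.001, 0.006]
wrist_force: [0.8, -0.2, 0.8]
width: 1.001
grasp_force: 0.0
t: 29.6
ee_pos: [0.583, -0.1635, 0.1985]
eef_rot: [-0.003, 1.0, -0.0, -0.001]
wrist_force: [0.2, 0.5, 0.4]
width: 0.997
grasp_force: 0.0
pot hand [ 585.02082177 -187.87175728]
pot mask (array([ 586. , -187.5]), 32.4, array([ 586.1, -188. ]), array([61.6, 62.9]), 85)
scene lid [ 579.320709   -192.16746279]
slide [ -2.  -24.3 128.5] world d [   2.   -24.4 -128.5] twist [-0.1 -0.1  0.3] j [-0.44  0.16  1.78 -0.    1.2  -2.02] w 0.997 t 29.6
wheel in stand (array([453.4, 222.3]), 32.1, array([453.3, 222.5]), array([62.3, 62.6]), 133)
```

The wheel is centred in the stand at (453,222). Now the pot at about (585.5,-188.5).

```bash
python3 -m jog '[{"slide":[-1,-13,20],"twist":[0,0,0],"claw":0},{"slide":[0,-12,20],"twist":[0,0,0],"claw":0},{"slide":[0,0,30],"twist":[0,0,0],"claw":0},{"slide":[0,0,30],"twist":[0,0,0],"claw":0},{"slide":[0,0,20],"twist":[0,0,0],"claw":0},{"slide":[0,0,10],"twist":[0,0,0],"claw":0},{"slide":[0,0,0],"twist":[0,0,0],"claw":0},{"slide":[0,0,0],"twist":[0,0,0],"claw":0}]'
python3 -c "
from h import *
go(585,-188.5,40)"
```

```text
t: 30.45
ee_pos: [0.5846, -0.1872, 0.07]
eef_rot: [-0.003, 1.0, -0.001, 0.0]
wrist_force: [0.1, -0.5, 0.7]
width: 1.002
grasp_force: 0.0
slide [-0.3 -1.2 30. ] world d [  0.4  -1.3 -30. ] twist [-0.1  0.   0.3] j [-0.47  0.33  1.84 -0.    0.97 -2.05] w 1.002 t 30.4
```

```bash
python3 -m jog '[{"slide":[0,-1.5,10],"twist":[0,0,0],"claw":0},{"slide":[0,0,10],"twist":[0,0,0],"claw":0},{"slide":[0,0,10],"twist":[0,0,0],"claw":0},{"slide":[0,0,5],"twist":[0,0,0],"claw":0},{"slide":[0,0,0],"twist":[0,0,0],"claw":0}]'
python3 - <<'E'
from h import *
go(585,-188.5,9)
s=manip.capture("scene");cv2.imwrite("pics/s9.png",cv2.resize(s["img"][200:320,380:500],(480,480),interpolation=cv2.INTER_CUBIC))
E
```

```text
t: 30.95
ee_pos: [0.5831, -0.1881, 0.0325]
eef_rot: [-0.003, 1.0, -0.0, -0.001]
wrist_force: [0.2, -0.7, -0.1]
width: 1.003
grasp_force: 0.0
slide [-1.9 -0.4 23.5] world d [  1.9  -0.4 -23.5] twist [-0.  -0.2  0.3] j [-0.48  0.39  1.85 -0.    0.91 -2.05] w 1.003 t 30.9
```

View pics/s9.png

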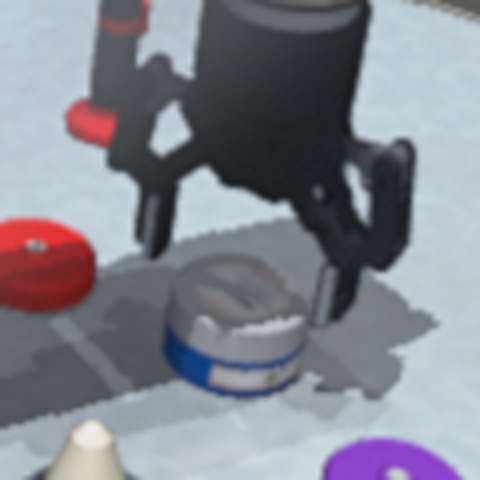

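The fingertips at crop (155,250) and (318,322) straddle the lid, whose centre is at (238,295). I'll descend and grip.

```bash
python3 -m jog '[{"slide":[-2,0,5],"twist":[0,0,0],"claw":0},{"slide":[0,0,7],"twist":[0,0,0],"claw":0},{"slide":[0,0,7],"twist":[0,0,0],"claw":0},{"slide":[0,0,4],"twist":[0,0,0],"claw":0},{"slide":[0,0,0],"twist":[0,0,0],"claw":0.1},{"slide":[0,0,0],"twist":[0,0,0],"claw":0.15},{"slide":[0,0,0],"twist":[0,0,0],"claw":0.2},{"slide":[0,0,0],"twist":[0,0,0],"claw":0.35},{"slide":[0,0,0],"twist":[0,0,0],"claw":0.4},{"slide":[0,0,0],"twist":[0,0,0],"claw":0.4}]' 45
```

```text
t: 32.0
ee_pos: [0.5866, -0.1889, 0.0117]
eef_rot: [-0.003, 1.0, -0.001, 0.0]
wrist_force: [0.2, -0.7, 1.8]
width: 0.792
grasp_force: 51.2
```

```bash
python3 -m jog '[{"slide":[0,0,-4],"twist":[0,0,0],"claw":0.4},{"slide":[0,0,-10],"twist":[0,0,0],"claw":0.4},{"slide":[0,0,-20],"twist":[0,0,0],"claw":0.4},{"slide":[0,0,-30],"twist":[0,0,0],"claw":0.4},{"slide":[0,0,-30],"twist":[0,0,0],"claw":0.4},{"slide":[0,0,-30],"twist":[0,0,0],"claw":0.4},{"slide":[0,0,-30],"twist":[0,0,0],"claw":0.4},{"slide":[0,0,-26],"twist":[0,0,0],"claw":0.4},{"slide":[0,0,0],"twist":[0,0,0],"claw":0.4}]'
python3 -m jog '[{"slide":[4,25,0],"twist":[0,0,0],"claw":0.4},{"slide":[4,38,0],"twist":[0,0,0],"claw":0.4},{"slide":[4,38,0],"twist":[0,0,0],"claw":0.4},{"slide":[4,38,0],"twist":[0,0,0],"claw":0.4},{"slide":[4,38,0],"twist":[0,0,0],"claw":0.4},{"slide":[4,38,0],"twist":[0,0,0],"claw":0.4},{"slide":[4,38,0],"twist":[0,0,0],"claw":0.4},{"slide":[4,38,0],"twist":[0,0,0],"claw":0.4},{"slide":[4,38,0],"twist":[0,0,0],"claw":0.4},{"slide":[4,38,0],"twist":[0,0,0],"claw":0.4}]'
python3 -m jog '[{"slide":[4,38,0],"twist":[0,0,0],"claw":0.4},{"slide":[4,38,0],"twist":[0,0,0],"claw":0.4},{"slide":[4,38,0],"twist":[0,0,0],"claw":0.4},{"slide":[4,38,0],"twist":[0,0,0],"claw":0.4},{"slide":[2,20,0],"twist":[0,0,0],"claw":0.4},{"slide":[0,0,0],"twist":[0,0,0],"claw":0.4},{"slide":[0,0,0],"twist":[0,0,0],"claw":0.4}]'
python3 -c "
from h import *
go(529.5,357,16)"
```

```text
t: 32.9
ee_pos: [0.5885, -0.1894, 0.1967]
eef_rot: [-0.003, 1.0, -0.003, 0.004]
wrist_force: [1.5, -0.1, -1.0]
width: 0.792
grasp_force: 50.9
t: 33.9
ee_pos: [0.5427, 0.1797, 0.1886]
eef_rot: [-0.003, 1.0, -0.001, -0.002]
wrist_force: [-0.2, 0.5, -1.9]
width: 0.786
grasp_force: 50.9
t: 34.6
ee_pos: [0.5243, 0.35, 0.1884]
eef_rot: [-0.003, 1.0, -0.002, -0.002]
wrist_force: [-0.6, -0.3, -1.0]
width: 0.787
grasp_force: 50.9
slide [ -5.8   7.6 172.4] world d [   5.2    7.  -172.4] twist [-0.2 -0.2  0.4] j [ 0.43  0.23  1.73 -0.    1.19 -1.15] w 0.787 t 34.6
```

```bash
python3 -m jog '[{"slide":[-4,7,15],"twist":[0,0,0],"claw":0.4},{"slide":[0,0,30],"twist":[0,0,0],"claw":0.4},{"slide":[0,0,30],"twist":[0,0,0],"claw":0.4},{"slide":[0,0,30],"twist":[0,0,0],"claw":0.4},{"slide":[0,0,25],"twist":[0,0,0],"claw":0.4},{"slide":[0,0,15],"twist":[0,0,0],"claw":0.4},{"slide":[0,0,10],"twist":[0,0,0],"claw":0.4},{"slide":[0,0,0],"twist":[0,0,0],"claw":0.4},{"slide":[0,0,0],"twist":[0,0,0],"claw":0.4}]'
python3 - <<'E'
from h import *
go(530.5,357,16)
s=manip.capture("scene");cv2.imwrite("pics/s10.png",cv2.resize(s["img"][150:270,170:290],(480,480),interpolation=cv2.INTER_CUBIC))
E
```

```text
t: 35.5
ee_pos: [0.53, 0.3573, 0.0362]
eef_rot: [-0.002, 1.0, -0.0, 0.001]
wrist_force: [0.5, 0.7, -0.8]
width: 0.786
grasp_force: 50.9
slide [-0.4 -0.2 20.2] world d [  0.5  -0.3 -20.2] twist [-0.   0.1  0.3] j [ 0.44  0.43  1.78 -0.    0.93 -1.14] w 0.786 t 35.5
```

View pics/s10.png

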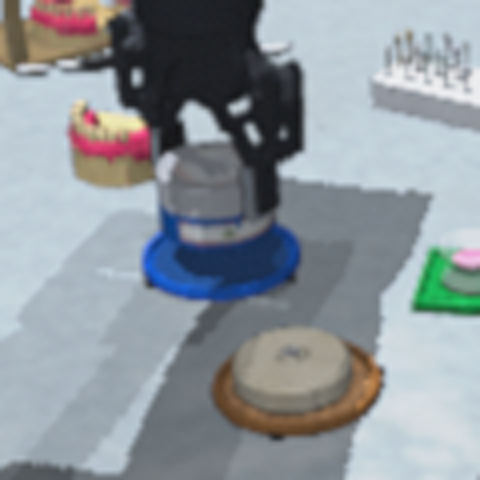

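The pot is upright above the saucer at crop (205,195), and the wheel lies flat in the stand at crop (295,370). I'll lower the last 20 mm.

```bash
python3 -m jog '[{"slide":[0,0,8],"twist":[0,0,0],"claw":0.4},{"slide":[0,0,6],"twist":[0,0,0],"claw":0.4},{"slide":[0,0,3],"twist":[0,0,0],"claw":0.4},{"slide":[0,0,1],"twist":[0,0,0],"claw":0.4},{"slide":[0,0,0],"twist":[0,0,0],"claw":0.4}]'
python3 -m jog '[{"slide":[0,0,1],"twist":[0,0,0],"claw":0.4},{"slide":[0,0,0],"twist":[0,0,0],"claw":0.4}]'
python3 -m jog '[{"slide":[0,0,0.8],"twist":[0,0,0],"claw":0.4},{"slide":[0,0,0],"twist":[0,0,0],"claw":0.4}]'
```

```text
t: 36.05
ee_pos: [0.529, 0.357, 0.017]
eef_rot: [-0.003, 1.0, -0.001, -0.0]
wrist_force: [-0.5, -0.1, -1.7]
width: 0.788
grasp_force: 50.9
t: 36.25
ee_pos: [0.5292, 0.3571, 0.0164]
eef_rot: [-0.003, 1.0, -0.001, -0.0]
wrist_force: [0.3, 0.2, -0.2]
width: 0.79
grasp_force: 50.9
t: 36.45
ee_pos: [0.5294, 0.3572, 0.0158]
eef_rot: [-0.003, 1.0, -0.001, 0.0]
wrist_force: [0.5, -0.2, -0.5]
width: 0.786
grasp_force: 51.1
```

```bash
python3 -m jog '[{"slide":[0,0,0.6],"twist":[0,0,0],"claw":0.4},{"slide":[0,0,0],"twist":[0,0,0],"claw":0.4}]'
```

```text
t: 36.65
ee_pos: [0.5294, 0.3572, 0.0157]
eef_rot: [-0.003, 1.0, -0.001, -0.0]
wrist_force: [-1.2, -0.2, 3.5]
width: 0.788
grasp_force: 51.4
```

Seated. I'll release, move up and clear, then take a final look.

```bash
python3 -m jog '[{"slide":[0,0,0],"twist":[0,0,0],"claw":0.15},{"slide":[0,0,0],"twist":[0,0,0],"claw":0},{"slide":[0,0,0],"twist":[0,0,0],"claw":0},{"slide":[0,0,-10],"twist":[0,0,0],"claw":0},{"slide":[0,0,-30],"twist":[0,0,0],"claw":0},{"slide":[0,0,-40],"twist":[0,0,0],"claw":0},{"slide":[0,0,-40],"twist":[0,0,0],"claw":0},{"slide":[0,0,-40],"twist":[0,0,0],"claw":0},{"slide":[0,0,-30],"twist":[0,0,0],"claw":0},{"slide":[0,0,0],"twist":[0,0,0],"claw":0}]'
python3 -m jog '[{"slide":[0,-30,0],"twist":[0,0,0],"claw":0},{"slide":[0,-40,0],"twist":[0,0,0],"claw":0},{"slide":[0,-40,0],"twist":[0,0,0],"claw":0},{"slide":[0,-40,0],"twist":[0,0,0],"claw":0},{"slide":[0,-40,0],"twist":[0,0,0],"claw":0},{"slide":[0,-40,0],"twist":[0,0,0],"claw":0},{"slide":[0,-40,0],"twist":[0,0,0],"claw":0},{"slide":[0,-40,0],"twist":[0,0,0],"claw":0},{"slide":[0,0,0],"twist":[0,0,0],"claw":0},{"slide":[0,0,0],"twist":[0,0,0],"claw":0}]'
python3 - <<'E'
from h import *
s=manip.capture("scene")["img"];t=manip.capture("top")["img"]
A=cv2.resize(s[160:350,180:430],(400,304));B=cv2.resize(t[190:310,160:450],(400,166))
cv2.imwrite("pics/s11.png",cv2.resize(np.vstack([A,B]),(640,752)[:0] or (510,600)))
E
```

```text
t: 37.65
ee_pos: [0.5322, 0.3589, 0.2127]
eef_rot: [-0.003, 1.0, 0.002, 0.006]
wrist_force: [0.3, -0.1, 0.5]
width: 0.997
grasp_force: 0.0
t: 38.65
ee_pos: [0.5305, 0.0467, 0.2047]
eef_rot: [-0.002, 1.0, -0.0, -0.001]
wrist_force: [0.3, 0.2, 0.3]
width: 1.002
grasp_force: 0.0
```

View pics/s11.png

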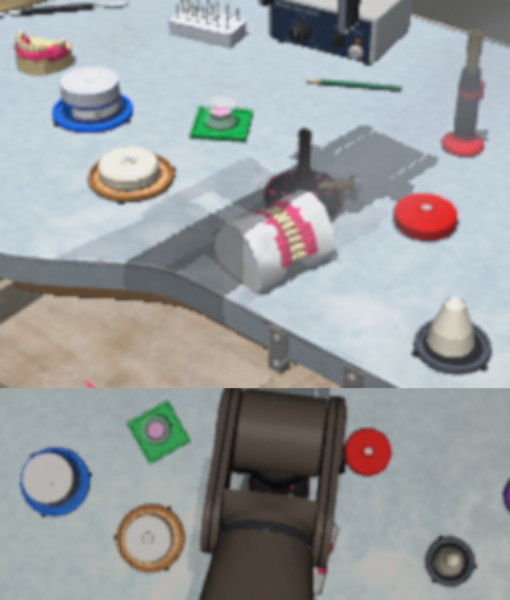

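All four pieces stand in their holders: pot at (90,95), dish at (222,115), wheel at (130,170) and cone at (453,330). The denture hasn't moved and the arm is clear, so I'm handing in.

```bash
python3 -c "
from bench import manip
print(manip.finish_job())"
```

```text
the job is handed in; nothing more can be done
None
```

The job is handed in at about 39 s: cone, wheel, pot and dish each stand in their own holder and the denture set-up hasn't moved, but an early wrong turn folded the arm to its joint limits (joint 3 read 2.484 against 2.48, wrist force about 116 N against 120), so it may count as a range fault.

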